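Snap a cartridge fuse into its spring-clip base and shut the cover

TASK

Fit the long cartridge fuse from the rack into the open fuse base on the rail: lengthwise home at the brass end stop and pressed down until the spring clips snap shut round it, without forcing it or bending the clips (laid lightly in the clips' mouths it slides along to the stop, which is best found by feel). Then shut the clear cover fully over it. Leave the short fuse in the rack and everything else where it is.

Things in the scene. Friction and masses are not known exactly. Their poses are not given: they have to be found in the camera images.
- fuse_center (a point): Centre of the long cartridge fuse: a plain cylinder 20.6 mm in diameter, 104 mm long, about 70 g, white ceramic tube with a 17 mm metal ferrule at each end. It starts in one of the two slots of the grey rack, level, axis 26 mm above the worktop, on two ribs (35 mm clear between them, rack floor 5 mm high, slots 74 mm apart); grip it across the middle from above.
- fuse: The same long fuse, for its direction: its y axis runs along the fuse (either way round is the same). Origin at its centre. Round the work stand, in metres: the monitor, x under 0.39, 0.42 high; the black case, x over 0.66 and y under 0.02, 0.43 high; the trolley's handrail along y = 0.27, 0.25 high; the power supply, y under -0.41, 0.15 high.
- rail: Grey test board (100 x 224 x 8 mm, fixed) with a steel mounting rail; origin on the worktop under its middle, y along the rail, z up. A black fuse base with two brass spring clips is clipped firmly on the rail, its middle over x = 0 but anywhere from y = -8 to +8 mm: this is NOT measured, find it by feel or sight. Grey terminal blocks at the +y end, 46 mm high.
- seat (a point): Point of the rail board at x = 0, y = 0, 54 mm above the worktop: the level of a seated fuse's axis, which runs along y. Below 54 mm a fuse meets rigid clip bottoms. The clips' middles lie 38 mm to either side of the fuse base's (unmeasured) middle, each 10 mm wide along y; between them are 66 mm clear and the base's top is 27 mm above the worktop.
- mouth (a point): Point of the rail board at x = 0, y = 0, 70 mm above the worktop: about the axis level at which a fuse laid lightly in the clips' mouths rests and slides along y. The mouths flare 30 deg off vertical, up to 71 mm above the worktop. Pressing straight, level and centred takes about 5 N to start, 10 to 14 N at most (axis at 65 mm); near 59 mm the leaves snap over the fuse and draw it down.
- stop (a point): Point of the rail board at x = 0, y = -53 mm, 65 mm above the worktop: upper edge of the fixed brass end stop if the fuse base stood in the middle; the true stop is up to 8 mm away along y, with the base. Home means the fuse's -y end touching the stop (fuse centre 1 mm to the -y side of the base's middle); over 1.5 mm short of it, the cover binds on its end. The +y end is open.
- cover (a joint): Clear cover, a channel 48 mm wide, 34 mm deep, closed at its free end; rad: 0 shut, about 1.9 at the start (upright, leaning away to -y). Hinge along the rail's x, 54 mm above the worktop, 68 mm to the -y side of the base's middle; free end 122 mm from the hinge, outer top face 26 mm off it. Stays where left (under 2 N at the free end). Shut, its top is 80 mm above the worktop.
- leaf_stop_near (a joint): Brass spring leaf of the clip at the stop end (-y), on the rail's -x side; rad: about -0.06 empty, -0.01 with a fuse seated, about 0.14 as the fuse's widest part passes; over 0.26 it is bent for good. More than 30 N between fuse and base also damages them.
- leaf_stop_far (a joint): Brass spring leaf of the clip at the stop end (-y), on the rail's +x side; rad: about -0.06 empty, -0.01 with a fuse seated, about 0.14 as the fuse's widest part passes; over 0.26 it is bent for good. More than 30 N between fuse and base also damages them.
- leaf_open_near (a joint): Brass spring leaf of the clip at the open end (+y), on the rail's -x side; rad: about -0.06 empty, -0.01 with a fuse seated, about 0.14 as the fuse's widest part passes; over 0.26 it is bent for good. More than 30 N between fuse and base also damages them.
- leaf_open_far (a joint): Brass spring leaf of the clip at the open end (+y), on the rail's +x side; rad: about -0.06 empty, -0.01 with a fuse seated, about 0.14 as the fuse's widest part passes; over 0.26 it is bent for good. More than 30 N between fuse and base also damages them.
- short_fuse_center (a point): Centre of the short fuse, of the same kind and diameter but 60 mm long, in the rack's other slot. It does not fit; leave it.
- marker_center (a point): Centre of a black felt marker (119 x 15 mm) on the worktop beside the test board, on its -x side; leave it.
- tin_center (a point): Centre of a small round tin (51 mm across, 22 mm high) standing beyond the rack; leave it.

How it is judged:
On the way:
1. the long fuse is snapped down in both clips while the cover still stands open (z of fuse_center in the frame of rail between 0.0525 and 0.0555 m and x of fuse_center in the frame of rail between -0.0025 and 0.0025 m and angle between the y axis of fuse and the y axis of rail, either way round below 0.05 rad and value of joint each of leaf_stop_near, leaf_stop_far, leaf_open_near, leaf_open_far below 0.05 rad and value of joint cover above 0.8 rad), for 0.2 s.
At the end, for the whole second after the job is handed in: The long fuse lies in both clips, home at the stop: axis 54 mm above the worktop (+-1.5 mm), within 2.5 mm of the middle line and 0.05 rad of the rail's direction, the four leaves sprung back (under 0.05 rad), the cover shut over it (under 0.04 rad), at rest (z of fuse_center in the frame of rail between 0.0525 and 0.0555 m and x of fuse_center in the frame of rail between -0.0025 and 0.0025 m and angle between the y axis of fuse and the y axis of rail, either way round below 0.05 rad and value of joint each of leaf_stop_near, leaf_stop_far, leaf_open_near, leaf_open_far below 0.05 rad and value of joint cover below 0.04 rad and linear speed of fuse below 0.02 m/s); the robot touches nothing.
It fails at once if the fuse is pressed on the fuse base with more than 30 N (contact force between fuse and rail above 30 N).
It fails at once if a clip leaf is bent open beyond 0.26 rad (value of joint any of leaf_stop_near, leaf_stop_far, leaf_open_near, leaf_open_far above 0.26 rad).
It fails at once if the short fuse is moved by more than 15 mm (distance of short_fuse_center from where it was at the start of the episode above 0.015 m).
It fails at once if the marker or the tin is moved by more than 25 mm (distance of any of marker_center, tin_center from where it was at the start of the episode above 0.025 m).
It also fails if it takes over 67 s, if anything falls off the work surface, if the arm or the gripper's body presses on something with over 40 N, if the wrist force passes 120 N, or if a joint passes its speed limit or range.

ROBOT

A 7-joint arm with a two-finger parallel gripper is mounted at the origin on a cart in front of the work surface, level with it; the furniture and walls round the work are solid. World frame = base frame: x ahead of the robot, y to its left, z up, the work surface at z = 0. Lengths are in m, angles in rad, forces in N, time in s.
With the tool pointing down it reaches from about 0.4 to 0.925 m from the base axis. Payload 4.1 kg.
Tool frame: the origin (TCP) lies midway between the tips of the shut fingers; the grasp point (between the pads) lies grasp_offset behind it (grasp_offset is the distance from the TCP to the grasp point, in m); z points along the fingers, y is the line along which they close (so a half turn about z gives the same grasp; the last joint's range is limited). The gripper opens to 85 mm and grips with 20 to 120 N. Pads are 22 mm wide; open, the fingers measure 114 mm over their backs; the gripper's body (76 mm by 85 mm) begins 54 mm behind the grasp point. The pads swing forward as they close: fully open they stand 13 mm farther back than shut.
Start: joints at [1.192, 0.398, 0.045, 1.537, -0.019, 1.207, -0.051], TCP at [0.18, -0.625, 0.231] pointing down, gripper open.
Joint ranges: [-2.82, 2.82], [-0.49, 2.23], [-1.37, 1.46], [0, 2.46], [-1.36, 4.5], [0.23, 2], [-2.94, 2.94]. Speed limits (rad/s): [2.57, 2.57, 3.14, 3.14, 3.14, 3.14, 3.14].

INTERFACE

Orientations are given as a 3x3 rotation matrix whose columns are the frame's x, y, z axes.
In Python, from bench import state, get_image, get_calibration, finish_job, find_in, trace, mark_of, grasp_offset gives the robot as it stands.
- The arm moves only by the tool carry_out, never from a script. Its arguments are lists of equal length, an entry for each row: "translation": the shift along the world's x, y, z each as a share of 0.25 m, from -1 to 1, a list of three; "delta_rot": the turn, a rotation vector about the world's x, y, z each as a share of 90 degrees, from -1 to 1, a list of three; "jaw": the opening in per cent of the stroke, from 0 (shut) to 100 (fully open). A call has 1 to 20 rows; each row is the pose to reach, as a shift and turn from the pose commanded when the call began; what a row does not reach only later rows make up. A row lasts 1/8 s, in which the tool goes at most 62.5 mm and 10.7 degrees, less where a joint would pass 70% of its speed; a pose out of reach is approached as far as the arm can. A call with a number of a shift or a turn outside -1 to 1 is refused whole. A call with a gripper value outside its range is refused whole. The fingers move at their own pace and stop on an object; "force" is the grip in N (left out, the last holds). Time passes only in rows, so rows that repeat a pose let the fingers close. It gives the time, the measured TCP pose, the force, the opening and the grip force at its end, in the units of the state.
- state(): the state, without advancing time (a new reading comes with each control period).
- get_image(name): name is "side" or "top" or "wrist"; returns the picture (400x640x3 uint8, blue, green, red); there is no depth.
- get_calibration(name): a dict with "fx", "fy", "cx", "cy" (pixels), "pose" (4x4, takes a point from camera to world coordinates). Camera axes: x right, y up, looking along -z (the intrinsics and any distortion apply to the point x, -y, -z); pixel columns grow to the right and rows downward; lengths in m; the calibration is good to about 2 mm. A picture is of the moment at which its call begins: read the wrist's pose just before it. get_calibration takes no time and is no camera call; for the wrist camera it gives the pose at the moment of the call.
- finish_job(): hands the job in; it is judged then, once.
Trained networks look in the newest picture that a camera, given by its name, has taken for a name from the list of things; names that differ only in an ending like _2 or _b are one class to them, and where a whole thing is asked for, a point or a joint stands for the part that bears it (a point fixed in the world has none). Each returns a list of dicts, best first, with "confidence" (0 to 1); they miss things now and then, are a little off and sometimes report something else, mostly with a low value. They report only what shows in the picture. A call takes as long as a camera call.
- find_in(camera, name): "box" ([left, top, width, height] in pixels, round what is visible of it).
- trace(camera, name): "region" (400x640 bool, what is visible of it) and "box" ([left, top, width, height] in pixels, round what is visible of it).
- mark_of(camera, name): "point" ([row, column] in pixels: a listed point, or the origin of a listed thing).
The state is a dict: "time": time; "q": joint angles; "qvel": joint speeds; "tau": joint torques, N m; "tool_pos": TCP position; "orientation": TCP orientation; "ft_force": force on the tool from outside, world axes, zero at the start; "moment": the same for the moment, N m; "gripper_width": opening from 0.0 (shut) to 1.0 (fully open); "gripper_force": force on a finger pad.
Only numpy, scipy, OpenCV 4.12 (cv2) and the standard library are available. Lean on these libraries where they do the work, as an engineer would, in place of code of your own. Each camera call takes 0.05 s, during which the arm holds its last target. There are 200 camera calls.

## Working session

There is one attempt and no reset: what is moved stays moved. The work goes in short steps, Python scripts to look and compute and a tool call to move; the robot and the scene stay as the last step left them, time stands still between calls to the robot, and variables do not carry over. Pictures are saved under pics/ and viewed, at most 13 in all, crops included, and the job is handed in when it is done.

Besides the shell and the picture viewer there is one more tool, called after "Request:" as name(argument=value, ...) on one line, values as JSON. carry_out: Moves the arm, as the interface text tells. Shift numbers are shares of 0.25 m and turn numbers shares of 90 degrees, none past 1 either way. Its arguments: {"type":"object","properties":{"translation":{"type":"array"},"delta_rot":{"type":"array"},"jaw":{"type":"array"},"force":{"type":"number"}},"required":["translation","delta_rot","jaw"]}

```bash
ls; mkdir -p pics
cat > h.py <<'E'
import numpy as np, cv2
from bench import *
def ray(cam,rc,C=None):
    C=C or get_calibration(cam); P=np.array(C["pose"])
    d=P[:3,:3]@np.array([(rc[1]-C["cx"])/C["fx"],-(rc[0]-C["cy"])/C["fy"],-1.])
    return P[:3,3],d
def atz(cam,rc,z,C=None):
    o,d=ray(cam,rc,C); return o+d*(z-o[2])/d[2]
def proj(cam,p,C=None):
    C=C or get_calibration(cam); P=np.array(C["pose"]); q=P[:3,:3].T@(np.array(p)-P[:3,3])
    return np.array([C["cy"]-C["fy"]*q[1]/-q[2], C["cx"]+C["fx"]*q[0]/-q[2]])
def tri(r1,r2):
    (o1,d1),(o2,d2)=r1,r2
    A=np.stack([d1,-d2],1); s=np.linalg.lstsq(A,o2-o1,rcond=None)[0]
    a=o1+d1*s[0]; b=o2+d2*s[1]; return (a+b)/2, np.linalg.norm(a-b)
E
python3 - <<'E'
from h import *
np.set_printoptions(precision=4,suppress=True)
Z=dict(fuse_center=.026,rail=0,seat=.054,mouth=.07,stop=.065,short_fuse_center=.026,tin_center=.011,marker_center=.0075)
for c in("top","side"):
    cv2.imwrite(f"pics/{c}0.png",get_image(c))
    C=get_calibration(c); print(c,[C[k] for k in C if k!="pose"],np.array(C["pose"])[:3])
    for n in Z:
        for r in mark_of(c,n)[:2]: print(n,np.round(r["point"],1),round(r["confidence"],2),atz(c,r["point"],Z[n]))
s=state();print(s["tool_pos"],s["orientation"],s["time"],grasp_offset,s["ft_force"])
E
```

```text
pics
top [382.7102662650466, 382.7102662650466, 322.25708697621053, 197.34613772137172] [[ 0.0281  0.9801 -0.1966  0.41  ]
 [-0.9994  0.0312  0.0127 -0.0243]
 [ 0.0186  0.1961  0.9804  0.9004]]
fuse_center [193.4 254.1] 0.74 [0.5896 0.1231 0.026 ]
rail [215.4 351.6] 0.81 [ 0.5489 -0.1071  0.    ]
mouth [213.2 352.6] 0.63 [ 0.5431 -0.1028  0.07  ]
stop [214.3 375.6] 0.78 [ 0.543  -0.1543  0.065 ]
short_fuse_center [221.4 245.7] 0.52 [0.5235 0.1382 0.026 ]
tin_center [157.9 264.2] 0.7 [0.6809 0.1069 0.011 ]
marker_center [245.6 352.4] 0.89 [ 0.4769 -0.1092  0.0075]
side [508.30627593176723, 508.30627593176723, 319.5278912113085, 195.95607278692103] [[-0.8739 -0.352   0.3351  0.8649]
 [ 0.486  -0.6428  0.5922  0.5241]
 [ 0.007   0.6804  0.7328  0.7325]]
fuse_center [269.1 339.7] 0.89 [0.5934 0.1154 0.026 ]
rail [185.9 305.1] 0.85 [ 0.5419 -0.1057  0.    ]
rail [166.9 304.7] 0.54 [ 0.5169 -0.1546  0.    ]
seat [166.6 305.1] 0.72 [ 0.5415 -0.1049  0.054 ]
mouth [160.6 305. ] 0.63 [ 0.5416 -0.1047  0.07  ]
mouth [167.1 307.5] 0.43 [ 0.5458 -0.0867  0.07  ]
short_fuse_center [265.6 384.9] 0.57 [0.523 0.146 0.026]
short_fuse_center [160.9 303.8] 0.42 [ 0.5227 -0.1468  0.026 ]
tin_center [289.6 290.4] 0.93 [0.6799 0.1025 0.011 ]
marker_center [171.8 333. ] 0.61 [ 0.4767 -0.1073  0.0075]
[ 0.1795 -0.6247  0.2313] [[ 0.9611  0.2762  0.    ]
 [ 0.2762 -0.9611 -0.0001]
 [-0.      0.0001 -1.    ]] 0.9 0.0187 [ 0.2793 -0.357  -0.5313]
```

Run:
```python
import cv2
a=cv2.imread("pics/top0.png")[120:280,210:420]; cv2.imwrite("pics/top0c.png",cv2.resize(a,None,fx=3.8,fy=3.7,interpolation=2))
a=cv2.imread("pics/side0.png")[80:330,200:470]; cv2.imwrite("pics/side0c.png",cv2.resize(a,None,fx=2.4,fy=2.4,interpolation=2))
```

```text
(no output)
```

View pics/top0c.png

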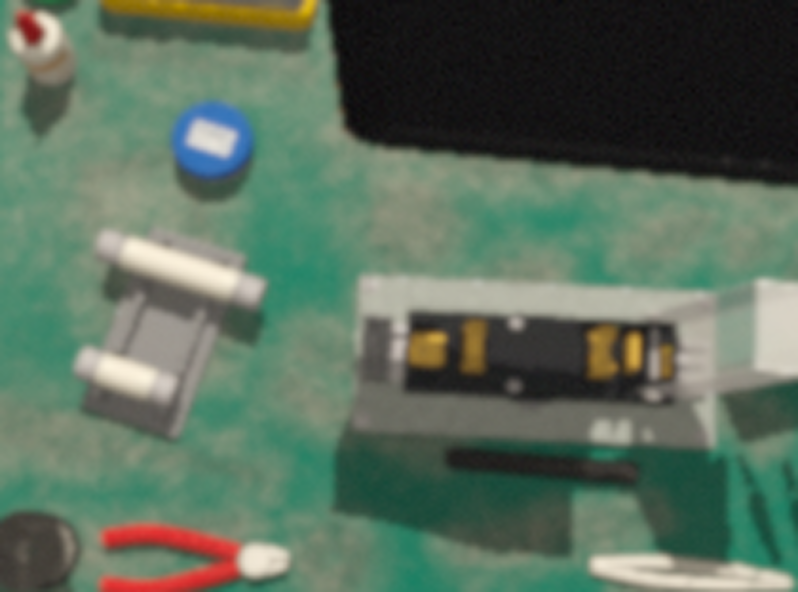

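View pics/side0c.png

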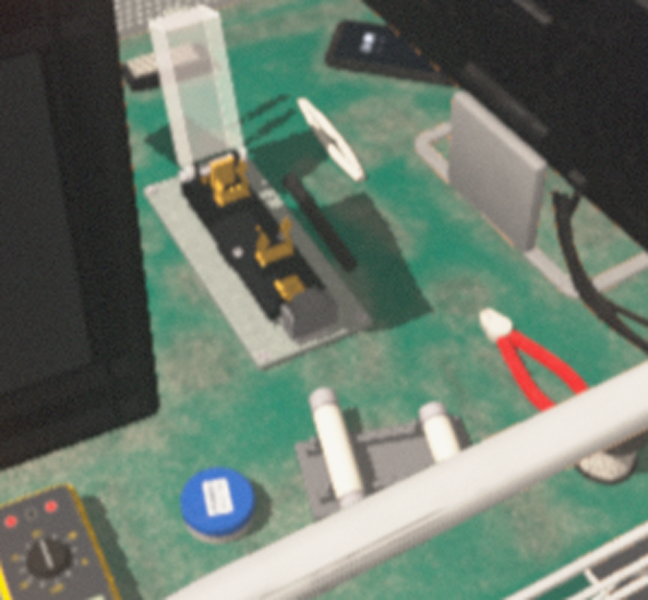

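The long fuse is at top crop (180,265), tilted about 16°. The rail runs along about -y with the base at (540,355). The cover stands upright at the right, which is -y. I still need exact directions and the overall layout.

Run:
```python
from h import *
np.set_printoptions(precision=4,suppress=True)
cv2.imwrite("pics/wrist0.png",get_image("wrist"))
im=get_image("top"); cv2.imwrite("pics/top1.png",im)
C=get_calibration("top"); rs=get_calibration("side")
def pca(reg,z,cam,C):
    p=np.argwhere(reg); q=np.array([atz(cam,x,z,C)[:2] for x in p]); m=q.mean(0)
    (c,s,a)=cv2.minAreaRect((q*1000).astype(np.float32)); u,w,v=np.linalg.svd(q-m,full_matrices=False)
    return m,np.array(c)/1000,s,a,v[0],np.degrees(np.arctan2(v[0,0],v[0,1])),len(p)
for cam,K in(("top",C),("side",rs)):
  if cam=="side": get_image("side")
  for n,z in(("fuse",.026),("rail",.008),("short_fuse_center",.026)):
    for r in trace(cam,n)[:1]: print(cam,n,r["confidence"],r["box"],*pca(r["region"],z,cam,K))
  for n in("rail","fuse","leaf_stop_near","leaf_open_near","leaf_stop_far","leaf_open_far","cover"):
    for r in find_in(cam,n)[:2]: print(cam,n,round(r["confidence"],2),np.round(r["box"],1))
```

```text
top fuse 0.23 [233.8, 181.5, 45.5, 20.5] [0.5912 0.1154] [0.5913 0.1157] (106.99710083007812, 19.324277877807617) 73.16920471191406 [0.2838 0.9589] 16.487706589509415 366
top rail 0.69 [302.8, 192.8, 122.0, 48.1] [ 0.546  -0.1261] [ 0.5438 -0.1369] (105.65030670166016, 289.3729248046875) 1.1811755895614624 [ 0.0667 -0.9978] 176.17626537727034 4638
top short_fuse_center 0.47 [230.9, 214.5, 22.3, 15.8] [0.5225 0.1429] [0.5225 0.1434] (65.78887176513672, 22.931116104125977) 75.03852844238281 [0.2736 0.9618] 15.877788022506891 261
top rail 0.74 [303.1 194.  120.7  47.2]
top fuse 0.93 [232.7 182.1  43.   24.5]
top leaf_stop_near 0.43 [302.9 193.  119.8  48.2]
top leaf_open_far 0.43 [326.8 241.7  52.1   6.7]
top cover 0.79 [378.2 195.4  52.   33.3]
side rail 0.66 [262.3, 81.5, 95.6, 152.9] [ 0.5273 -0.1656] [ 0.5213 -0.2193] (481.4112854003906, 133.82568359375) 79.1250991821289 [0.2264 0.974 ] 13.084790993358592 6302
side short_fuse_center 0.71 [371.3, 247.2, 22.0, 27.2] [0.519  0.1318] [0.519  0.1317] (50.280128479003906, 20.379417419433594) 71.16290283203125 [0.3418 0.9398] 19.989004816868185 269
side rail 0.9 [260.6  82.4  94.6 153.2]
side fuse 0.93 [329.8 243.2  19.9  46.8]
side cover 0.88 [262.1  81.   43.3  69.3]
```

View pics/top1.png

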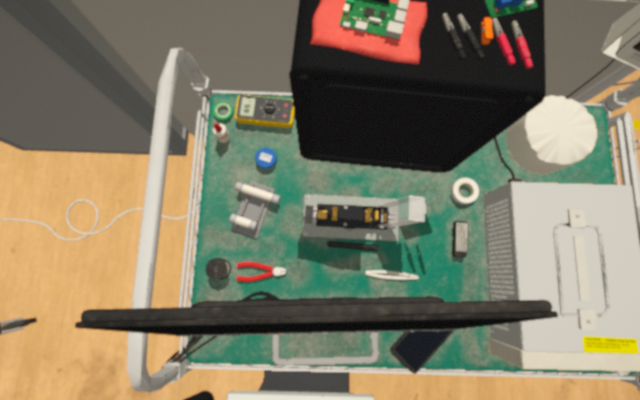

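```bash
cat > fk.py <<'E'
import numpy as np
DH=[(0,0,.267),(-90,0,0),(90,0,.293),(90,.0525,0),(90,.0775,.3425),(90,0,0),(-90,.076,.097)]
def fk(q):
    T=np.eye(4);o=[]
    for (al,a,d),t in zip(DH,q):
        al=np.radians(al);ca,sa,c,s=np.cos(al),np.sin(al),np.cos(t),np.sin(t)
        T=T@np.array([[c,-s,0,a],[s*ca,c*ca,-sa,-d*sa],[s*sa,c*sa,ca,d*ca],[0,0,0,1]]);o.append(T.copy())
    return o
E
python3 - <<'E'
from h import *; from fk import fk
np.set_printoptions(precision=4,suppress=True)
s=state()
for T in fk(s["q"]): print(T[:3,3])
print(T[:3,2], s["tool_pos"],s["q"])
for r,c in((298,200),(312,200),(330,200),(315,80),(310,555)): print(atz("top",(r,c),.42))
E
```

```text
[0.    0.    0.267]
[0.    0.    0.267]
[0.042  0.1056 0.5371]
[0.0577 0.1514 0.5167]
[0.1702 0.4759 0.4436]
[0.1702 0.4759 0.4436]
[0.1925 0.5414 0.3417]
[-0.0225 -0.0644 -0.9977] [ 0.1796 -0.6247  0.2314] [ 1.192   0.3984  0.0451  1.5366 -0.0187  1.2069 -0.0507]
[0.3775 0.1137 0.42  ]
[0.3612 0.1123 0.42  ]
[0.3407 0.1104 0.42  ]
[0.3541 0.2542 0.42  ]
[ 0.375  -0.3189  0.42  ]
```

Request:
carry_out(translation=[[0, 0, 0.25], [0, 0, 0.5], [0, 0, 0.75], [0, 0, 1], [0.25, 0.1, 1], [0.5, 0.2, 1], [0.75, 0.3, 1], [1, 0.4, 1], [1, 0.4, 1]], delta_rot=[[0, 0, 0], [0, 0, 0], [0, 0, 0], [0, 0, 0.05], [0, 0, 0.1], [0, 0, 0.15], [0, 0, 0.2], [0, 0, 0.25], [0, 0, 0.25]], jaw=[100, 100, 100, 100, 100, 100, 100, 100, 100])

```text
time: 3.18
tool_pos: [0.4345, -0.5213, 0.4805]
orientation: [[0.777, 0.629, 0.002], [0.629, -0.777, 0.003], [0.003, -0.001, -1.0]]
ft_force: [0.4, 0.5, 0.3]
gripper_width: 1.001
gripper_force: 0.0
```

Request:
carry_out(translation=[[0.1, 0.2, 0], [0.2, 0.4, 0], [0.3, 0.6, 0], [0.4, 0.8, 0], [0.5, 1, 0], [0.5, 1, 0]], delta_rot=[[0, 0, 0.06], [0, 0, 0.12], [0, 0, 0.18], [0, 0, 0.24], [0, 0, 0.3], [0, 0, 0.3]], jaw=[100, 100, 100, 100, 100, 100])

```text
time: 3.92
tool_pos: [0.5566, -0.2693, 0.4817]
orientation: [[0.406, 0.914, 0.002], [0.914, -0.406, 0.002], [0.003, 0.0, -1.0]]
ft_force: [-0.4, -0.5, -0.4]
gripper_width: 1.0
gripper_force: 0.0
```

Request:
carry_out(translation=[[0, 0.22, -0.1], [0, 0.44, -0.2], [0, 0.66, -0.3], [0, 0.66, -0.3]], delta_rot=[[0, 0, 0.05], [0, 0, 0.08], [0, 0, 0.08], [0, 0, 0.08]], jaw=[100, 100, 100, 100])

```text
time: 4.42
tool_pos: [0.5533, -0.1055, 0.4048]
orientation: [[0.291, 0.957, -0.003], [0.957, -0.291, 0.002], [0.001, -0.004, -1.0]]
ft_force: [0.4, -0.6, 0.3]
gripper_width: 0.999
gripper_force: 0.0
```

```bash
cat > look.py <<'E'
from h import *
import sys
np.set_printoptions(precision=4,suppress=True)
def look(tag,names):
    C=get_calibration("wrist"); im=get_image("wrist"); cv2.imwrite(f"pics/{tag}.png",im)
    np.save(f"{tag}.npy",C,allow_pickle=True)
    print(np.array(C["pose"])[:3],C["fx"])
    for n,z in names:
        for r in mark_of("wrist",n)[:2]: print(n,np.round(r["point"],1),round(r["confidence"],2),atz("wrist",r["point"],z,C))
    s=state();print(s["time"],s["tool_pos"])
    return C,im
E
python3 - <<'E'
from look import *
look("w1",[("rail",0),("seat",.054),("mouth",.07),("stop",.065),("fuse_center",.026)])
E
```

```text
[[ 0.9569  0.2791  0.0807  0.5735]
 [-0.2905  0.9218  0.2568 -0.04  ]
 [-0.0027 -0.2692  0.9631  0.5483]] 329.571801399312
rail [143.5 315.6] 0.96 [ 0.5456 -0.1028  0.    ]
seat [148.6 314. ] 0.73 [ 0.5438 -0.1032  0.054 ]
mouth [149.2 313.8] 0.59 [ 0.5442 -0.1019  0.07  ]
stop [181.6 320.9] 0.58 [ 0.5397 -0.1524  0.065 ]
4.725 [ 0.5547 -0.1122  0.4068]
```

View pics/w1.png

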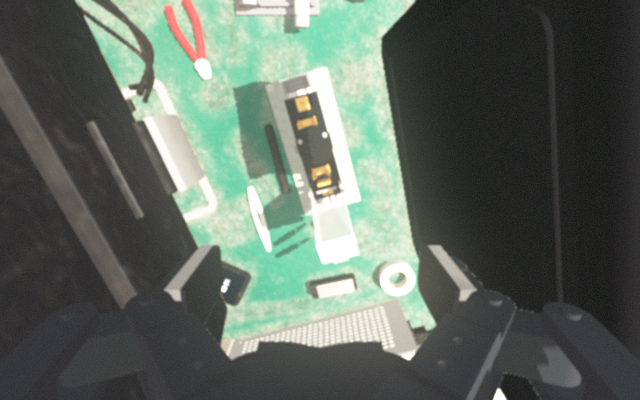

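Run:
```python
from h import *
np.set_printoptions(precision=4,suppress=True)
C=np.load("w1.npy",allow_pickle=True).item(); im=cv2.imread("pics/w1.png")
L=cv2.createLineSegmentDetector().detect(cv2.cvtColor(im,6))[0][:,0]
for x1,y1,x2,y2 in L:
    if np.hypot(x2-x1,y2-y1)<18 or not(260<x1<370 and 60<y1<215): continue
    a=atz("w",(y1,x1),.008,C);b=atz("w",(y2,x2),.008,C);d=b-a
    print(np.round([x1,y1,x2,y2]),a[:2],b[:2],round(np.degrees(np.arctan(d[0]/d[1])),1) if abs(d[1])>abs(d[0]) else ('x',round(-np.degrees(np.arctan(d[1]/d[0])),1)))
a=im[60:215,255:370]; cv2.imwrite("pics/w1c.png",cv2.resize(a,None,fx=3.8,fy=3.8,interpolation=2))
```

```text
[316.  92. 341. 182.] [ 0.5704 -0.0253] [ 0.5675 -0.1764] 1.1
[336. 185. 315. 191.] [ 0.5581 -0.1795] [ 0.521 -0.178] ('x', np.float64(2.3))
[316. 203. 309. 183.] [ 0.5163 -0.1994] [ 0.5159 -0.1626] -0.7
[292. 176. 303. 211.] [ 0.4925 -0.1423] [ 0.4916 -0.2068] 0.8
[286.  99. 303.  93.] [ 0.5211 -0.0215] [ 0.5504 -0.0215] ('x', np.float64(-0.1))
[299. 128. 316. 124.] [ 0.5272 -0.0707] [ 0.5565 -0.0722] ('x', np.float64(3.0))
[295. 141. 284. 101.] [ 0.5159 -0.088 ] [ 0.5179 -0.0238] 1.8
[305. 170. 296. 147.] [ 0.516  -0.1391] [ 0.5134 -0.0976] -3.6
[280. 194. 273. 164.] [ 0.4627 -0.1656] [ 0.4676 -0.1144] 5.4
[281.  82. 303.  75.] [0.522  0.0056] [0.5588 0.0049] ('x', np.float64(1.1))
[264. 206. 280. 194.] [ 0.4289 -0.1783] [ 0.4629 -0.1654] ('x', np.float64(-20.7))
[361. 200. 327.  68.] [ 0.5922 -0.2159] [0.5975 0.0035] 1.4
[264.  83. 276. 123.] [0.4962 0.0109] [ 0.4951 -0.052 ] 1.1
[274. 123. 289. 171.] [ 0.4914 -0.0503] [ 0.4904 -0.1337] 0.7
[273. 164. 264. 129.] [ 0.4688 -0.1139] [ 0.473  -0.0556] 4.1
```

Request:
carry_out(translation=[[0.04, 0.22, 0], [0.08, 0.44, -0.1], [0.12, 0.66, -0.3], [0.15, 0.9, -0.5], [0.15, 0.9, -0.6], [0.15, 0.9, -0.6]], delta_rot=[[0, 0, 0], [0, 0, 0], [0, 0, 0], [0, 0, 0], [0, 0, 0], [0, 0, 0]], jaw=[100, 100, 100, 100, 100, 100])

```text
time: 5.48
tool_pos: [0.5902, 0.1157, 0.2529]
orientation: [[0.295, 0.956, -0.007], [0.956, -0.295, -0.001], [-0.003, -0.006, -1.0]]
ft_force: [0.1, -1.1, -0.0]
gripper_width: 1.0
gripper_force: 0.0
```

Run:
```python
from look import *
C,im=look("w2",[("fuse_center",.026),("fuse",.026),("short_fuse_center",.026)])
for n in("fuse",):
  for r in trace("wrist",n)[:2]:
    q=np.array([atz("w",x,.026,C)[:2] for x in np.argwhere(r["region"])])
    c,s,a=cv2.minAreaRect((q*1000).astype(np.float32)); m=q.mean(0); v=np.linalg.svd(q-m,full_matrices=False)[2][0]
    print(r["confidence"],r["box"],m,c,s,a,np.degrees(np.arctan(v[0]/v[1])))
```

```text
[[ 0.9556  0.282   0.0854  0.6111]
 [-0.2946  0.92    0.2587  0.1814]
 [-0.0056 -0.2723  0.9622  0.3962]] 329.571801399312
fuse_center [161.8 320. ] 0.67 [0.5893 0.117  0.026 ]
fuse_center [317.1 337. ] 0.52 [ 0.5501 -0.0858  0.026 ]
fuse [159.4 320.8] 0.66 [0.591  0.1193 0.026 ]
short_fuse_center [154.8 254. ] 0.59 [0.5203 0.1465 0.026 ]
5.675 [0.5938 0.1133 0.2586]
0.97 [312.2, 115.4, 21.1, 92.2] [0.5913 0.1185] (590.4603881835938, 115.46629333496094) (105.95587921142578, 21.214420318603516) 72.49972534179688 17.31189919945728
```

View pics/w2.png

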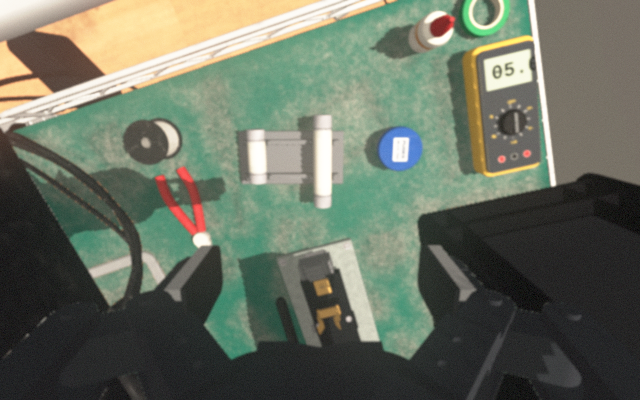

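Request:
carry_out(translation=[[-0.005, 0.005, -0.22], [-0.005, 0.005, -0.44], [-0.005, 0.005, -0.65], [-0.005, 0.005, -0.8], [-0.005, 0.005, -0.8], [-0.005, 0.005, -0.8]], delta_rot=[[0, 0, 0], [0, 0, 0], [0, 0, 0], [0, 0, 0], [0, 0, 0], [0, 0, 0]], jaw=[55, 55, 55, 55, 55, 55])

```text
time: 6.48
tool_pos: [0.5929, 0.1165, 0.0588]
orientation: [[0.298, 0.955, 0.004], [0.955, -0.298, 0.001], [0.002, 0.004, -1.0]]
ft_force: [0.4, 0.0, 0.0]
gripper_width: 0.553
gripper_force: 0.0
```

Run:
```python
from look import *
C,im=look("w3",[("fuse_center",.026)])
s=state();print(s["ft_force"],s["tau"],s["gripper_width"],s["q"])
for r in trace("wrist","fuse")[:1]:
    q=np.array([atz("w",x,.026,C)[:2] for x in np.argwhere(r["region"])])
    c,S,a=cv2.minAreaRect((q*1000).astype(np.float32)); m=q.mean(0); v=np.linalg.svd(q-m,full_matrices=False)[2][0]
    print(r["confidence"],r["box"],m,c,S,a,np.degrees(np.arctan(v[0]/v[1])))
print(state()["tool_pos"],state()["orientation"])
```

```text
[[ 0.9546  0.2881  0.0754  0.6125]
 [-0.2978  0.9194  0.2571  0.1819]
 [ 0.0047 -0.2679  0.9634  0.2024]] 329.571801399312
fuse_center [227.7 315.6] 0.67 [0.5903 0.1159 0.026 ]
6.575 [0.593  0.1168 0.0592]
[ 0.9526 -0.3845 -0.2174] [  0.0847 -46.3992  -4.7852 -19.8067   0.0149   0.0059   0.0022] 0.5496435604864911 [ 0.0866  0.5281 -0.4616  1.8031  0.2981  0.8742 -0.8146]
0.93 [298.5, 130.0, 37.0, 186.6] [0.5914 0.1189] (589.8450927734375, 114.04884338378906) (111.93500518798828, 20.83250617980957) 73.31336212158203 17.028443616075453
[0.5927 0.1168 0.0589] [[ 0.2973  0.9548  0.0046]
 [ 0.9548 -0.2973  0.0007]
 [ 0.002   0.0042 -1.    ]]
```

View pics/w3.png

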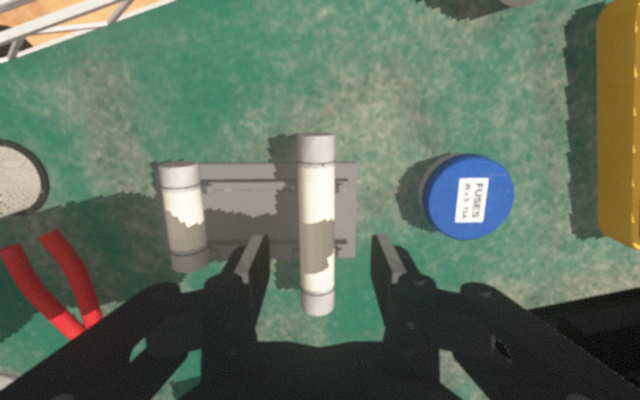

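Request:
carry_out(translation=[[-0.008, 0, -0.1], [-0.008, 0, -0.19], [-0.008, 0, -0.19], [-0.008, 0, -0.19], [-0.008, 0, -0.19], [-0.008, 0, -0.19], [-0.008, 0, -0.19], [-0.008, 0, -0.19]], delta_rot=[[0, 0, 0], [0, 0, 0], [0, 0, 0], [0, 0, 0], [0, 0, 0], [0, 0, 0], [0, 0, 0], [0, 0, 0]], jaw=[55, 55, 55, 10, 10, 10, 10, 10], force=50)

```text
time: 7.62
tool_pos: [0.5911, 0.1166, 0.0107]
orientation: [[0.297, 0.955, 0.005], [0.955, -0.297, 0.001], [0.002, 0.004, -1.0]]
ft_force: [1.8, -1.0, 6.8]
gripper_width: 0.221
gripper_force: 49.1
```

Request:
carry_out(translation=[[0, 0, 0.1], [0, 0, 0.3], [0, 0, 0.52], [-0.03, -0.12, 0.56], [-0.08, -0.34, 0.56], [-0.13, -0.56, 0.56], [-0.17, -0.75, 0.56], [-0.188, -0.834, 0.56], [-0.188, -0.834, 0.5], [-0.188, -0.834, 0.4], [-0.188, -0.834, 0.4]], delta_rot=[[0, 0, 0], [0, 0, 0], [0, 0, 0], [0, 0, 0.05], [0, 0, 0.1], [0, 0, 0.15], [0, 0, 0.179], [0, 0, 0.179], [0, 0, 0.179], [0, 0, 0.179], [0, 0, 0.179]], jaw=[10, 10, 10, 10, 10, 10, 10, 10, 10, 10, 10])

```text
time: 9.0
tool_pos: [0.5395, -0.0895, 0.1062]
orientation: [[0.017, 1.0, -0.006], [1.0, -0.017, 0.002], [0.002, -0.006, -1.0]]
ft_force: [-0.4, 0.5, 0.2]
gripper_width: 0.219
gripper_force: 49.0
```

Run:
```python
from look import *
C,im=look("w4",[("rail",0),("fuse_center",.12),("fuse",.12)])
T=get_image("top"); S=get_image("side")
for c in("top","side"):
  for n in("fuse_center","rail"):
    for r in mark_of(c,n)[:1]: print(c,n,r["confidence"],atz(c,r["point"],.125 if n[0]=='f' else 0))
a=cv2.resize(im[150:400,180:480],None,fx=1.32,fy=1.32); b=cv2.resize(T[150:270,290:440],None,fx=2.66,fy=2.66,interpolation=2)
c=cv2.resize(S[60:240,220:400],None,fx=1.5,fy=1.5)
h=330;cv2.imwrite("pics/m4.png",np.hstack([a[:h],b[:319] if 0 else cv2.copyMakeBorder(b,0,h-b.shape[0],0,0,0)]))
s=state();print(s["tool_pos"],s["orientation"],s["ft_force"],s["time"])
```

```text
[[ 0.9998  0.0152  0.0094  0.5414]
 [-0.0171  0.9633  0.2677 -0.0212]
 [-0.0049 -0.2679  0.9634  0.2498]] 329.571801399312
fuse_center [263.8 320.4] 0.72 [ 0.5398 -0.0892  0.12  ]
fuse_center [213.  238.2] 0.52 [ 0.506  -0.0654  0.12  ]
fuse [265.8 324. ] 0.79 [ 0.5414 -0.0902  0.12  ]
9.2 [ 0.5425 -0.091   0.1095]
top rail 0.88 [ 0.5461 -0.1021  0.    ]
side fuse_center 0.73 [ 0.5459 -0.0892  0.125 ]
side rail 0.85 [ 0.5455 -0.1061  0.    ]
[ 0.5421 -0.092   0.1093] [[ 0.0202  0.9998  0.0009]
 [ 0.9998 -0.0202 -0.0002]
 [-0.0002  0.0009 -1.    ]] [-0.3108  0.645  -0.1436] 9.5
```

View pics/m4.png

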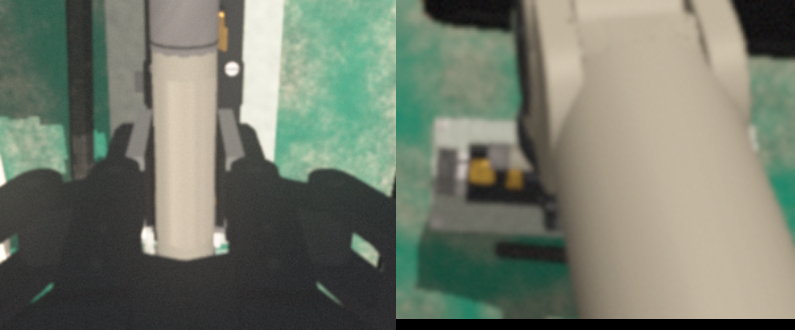

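Run:
```python
from h import *
np.set_printoptions(precision=4,suppress=True)
C=np.load("w4.npy",allow_pickle=True).item(); im=cv2.imread("pics/w4.png")
L=cv2.createLineSegmentDetector().detect(cv2.cvtColor(im,6))[0][:,0]
for x1,y1,x2,y2 in L:
    if np.hypot(x2-x1,y2-y1)<18 or not(200<x1<450 and y1<300): continue
    o=[]
    for z in(.008,.027,.119):
        a=atz("w",(y1,x1),z,C);b=atz("w",(y2,x2),z,C);d=b-a
        o+=[z,a[:2],b[:2],round(np.degrees(np.arctan2(d[0],d[1]))%180,1)]
    print(np.round([x1,y1,x2,y2]),*o)
a=im[0:300,200:450]; cv2.imwrite("pics/w4c.png",cv2.resize(a,None,fx=2,fy=2,interpolation=2))
```

```text
[331. 103. 366. 102.] 0.008 [ 0.5478 -0.0223] [ 0.5726 -0.0224] 90.3 0.027 [ 0.5473 -0.0222] [ 0.5701 -0.0223] 90.3 0.119 [ 0.5448 -0.0218] [ 0.5582 -0.0218] 90.3
[372. 246. 381. 270.] 0.008 [ 0.5798 -0.133 ] [ 0.5874 -0.1544] 160.6 0.027 [ 0.5768 -0.1242] [ 0.5838 -0.144 ] 160.6 0.119 [ 0.5622 -0.0816] [ 0.5662 -0.0932] 160.6
[341. 137. 342. 106.] 0.008 [ 0.5554 -0.0463] [ 0.5561 -0.0244] 1.9 0.027 [ 0.5543 -0.0444] [ 0.555  -0.0241] 1.9 0.119 [ 0.549  -0.0348] [ 0.5494 -0.0229] 1.9
[289. 103. 333. 101.] 0.008 [ 0.5186 -0.0217] [ 0.5496 -0.021 ] 88.7 0.027 [ 0.5204 -0.0216] [ 0.5489 -0.021 ] 88.7 0.119 [ 0.5291 -0.0214] [ 0.5458 -0.0211] 88.7
[338.  90. 297.  90.] 0.008 [ 0.5531 -0.0136] [ 0.5242 -0.0132] 90.8 0.027 [ 0.5522 -0.0142] [ 0.5256 -0.0138] 90.8 0.119 [ 0.5477 -0.017 ] [ 0.5321 -0.0168] 90.8
[366. 104. 362. 241.] 0.008 [ 0.5731 -0.0238] [ 0.5718 -0.1282] 0.7 0.027 [ 0.5706 -0.0236] [ 0.5694 -0.1198] 0.7 0.119 [ 0.5585 -0.0226] [ 0.5578 -0.0791] 0.7
[314. 138. 338. 138.] 0.008 [ 0.5358 -0.0466] [ 0.5531 -0.0473] 92.4 0.027 [ 0.5362 -0.0446] [ 0.5522 -0.0452] 92.4 0.119 [ 0
[... 5131 characters left out ...]
0.1295] 3.3 0.119 [ 0.5064 -0.0951] [ 0.507  -0.0847] 3.3
[312.  64. 343.  64.] 0.008 [0.5351 0.0034] [0.5566 0.003 ] 91.0 0.027 [0.5356 0.0014] [0.5554 0.0011] 91.0 0.119 [ 0.538  -0.0079] [ 0.5496 -0.0081] 91.0
[353. 108. 353. 132.] 0.008 [ 0.5633 -0.0262] [ 0.5636 -0.0429] 179.2 0.027 [ 0.5616 -0.0258] [ 0.5618 -0.0412] 179.2 0.119 [ 0.5532 -0.0239] [ 0.5534 -0.0329] 179.2
[344.  68. 313.  67.] 0.008 [0.5575 0.0009] [0.536  0.0014] 91.2 0.027 [ 0.5562 -0.0008] [ 0.5364 -0.0004] 91.2 0.119 [ 0.5501 -0.0092] [ 0.5384 -0.009 ] 91.2
[347.  79. 316.  78.] 0.008 [ 0.5592 -0.0066] [ 0.5375 -0.0057] 92.2 0.027 [ 0.5578 -0.0077] [ 0.5378 -0.0069] 92.2 0.119 [ 0.551  -0.0133] [ 0.5393 -0.0128] 92.2
```

View pics/w4c.png

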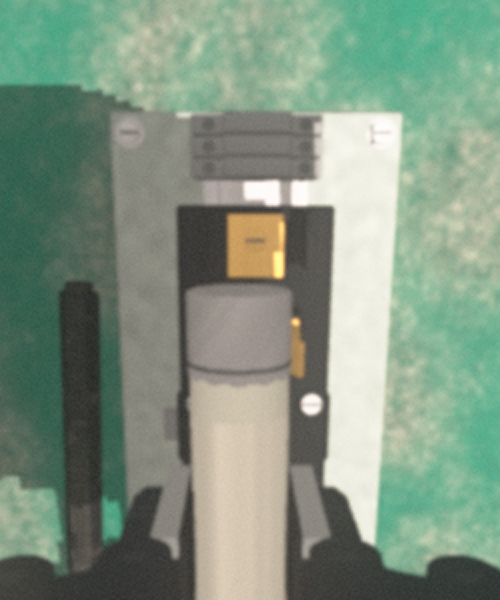

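Request:
carry_out(translation=[[0.012, 0, -0.08], [0.012, 0, -0.15], [0.012, 0, -0.184], [0.012, 0, -0.184], [0.012, 0, -0.184]], delta_rot=[[0, 0, 0], [0, 0, 0], [0, 0, 0], [0, 0, 0], [0, 0, 0]], jaw=[10, 10, 10, 10, 10])

```text
time: 10.12
tool_pos: [0.5452, -0.092, 0.0631]
orientation: [[0.02, 1.0, 0.001], [1.0, -0.02, 0.0], [0.0, 0.001, -1.0]]
ft_force: [-0.3, -0.1, -0.4]
gripper_width: 0.222
gripper_force: 49.0
```

Request:
carry_out(translation=[[0, 0, -0.016], [0, 0, -0.016]], delta_rot=[[0, 0, 0], [0, 0, 0]], jaw=[10, 10])

```text
time: 10.38
tool_pos: [0.5446, -0.0921, 0.0588]
orientation: [[0.02, 1.0, -0.0], [1.0, -0.02, -0.0], [-0.0, -0.0, -1.0]]
ft_force: [-0.6, -0.6, -1.1]
gripper_width: 0.22
gripper_force: 48.9
```

Request:
carry_out(translation=[[0, 0, -0.012], [0, 0, -0.012]], delta_rot=[[0, 0, 0], [0, 0, 0]], jaw=[10, 10])

```text
time: 10.62
tool_pos: [0.5442, -0.0921, 0.0557]
orientation: [[0.02, 1.0, -0.001], [1.0, -0.02, -0.0], [-0.0, -0.001, -1.0]]
ft_force: [-2.0, -0.2, 0.6]
gripper_width: 0.223
gripper_force: 49.1
```

Request:
carry_out(translation=[[-0.006, 0, 0], [-0.006, 0, 0]], delta_rot=[[0, 0, 0], [0, 0, 0]], jaw=[10, 10])

```text
time: 10.88
tool_pos: [0.5436, -0.092, 0.056]
orientation: [[0.02, 1.0, 0.001], [1.0, -0.02, -0.0], [-0.0, 0.001, -1.0]]
ft_force: [-0.1, -0.7, -0.5]
gripper_width: 0.226
gripper_force: 49.0
```

Request:
carry_out(translation=[[0, 0, -0.006], [0, 0, -0.006]], delta_rot=[[0, 0, 0], [0, 0, 0]], jaw=[10, 10])

```text
time: 11.12
tool_pos: [0.544, -0.092, 0.0549]
orientation: [[0.02, 1.0, 0.001], [1.0, -0.02, -0.0], [-0.0, 0.001, -1.0]]
ft_force: [-0.9, 0.2, 3.8]
gripper_width: 0.226
gripper_force: 49.3
```

Request:
carry_out(translation=[[-0.002, -0.006, 0.002], [-0.002, -0.012, 0.002], [-0.002, -0.016, 0.002]], delta_rot=[[0, 0, 0], [0, 0, 0], [0, 0, 0]], jaw=[10, 10, 10])

```text
time: 11.5
tool_pos: [0.5433, -0.0956, 0.0549]
orientation: [[0.02, 1.0, 0.001], [1.0, -0.02, 0.001], [0.001, 0.001, -1.0]]
ft_force: [1.8, 2.1, 2.4]
gripper_width: 0.221
gripper_force: 49.2
```

Request:
carry_out(translation=[[0, -0.004, 0], [0, -0.008, 0]], delta_rot=[[0, 0, 0], [0, 0, 0]], jaw=[10, 10])

```text
time: 11.75
tool_pos: [0.5431, -0.0979, 0.0549]
orientation: [[0.02, 1.0, 0.001], [1.0, -0.02, 0.0], [0.0, 0.001, -1.0]]
ft_force: [0.7, 2.8, 1.7]
gripper_width: 0.228
gripper_force: 49.2
```

Request:
carry_out(translation=[[0, -0.004, 0], [0, -0.008, 0]], delta_rot=[[0, 0, 0], [0, 0, 0]], jaw=[10, 10])

```text
time: 12.0
tool_pos: [0.543, -0.1, 0.0549]
orientation: [[0.02, 1.0, 0.001], [1.0, -0.02, 0.0], [0.0, 0.001, -1.0]]
ft_force: [0.9, 2.6, 2.4]
gripper_width: 0.221
gripper_force: 49.2
```

Request:
carry_out(translation=[[0, -0.003, 0], [0, -0.006, 0]], delta_rot=[[0, 0, 0], [0, 0, 0]], jaw=[10, 10])

```text
time: 12.25
tool_pos: [0.5429, -0.1015, 0.0549]
orientation: [[0.02, 1.0, 0.0], [1.0, -0.02, 0.0], [0.0, 0.0, -1.0]]
ft_force: [2.0, 2.0, 2.7]
gripper_width: 0.222
gripper_force: 49.2
```

Request:
carry_out(translation=[[0, -0.003, 0], [0, -0.006, 0]], delta_rot=[[0, 0, 0], [0, 0, 0]], jaw=[10, 10])

```text
time: 12.5
tool_pos: [0.5429, -0.1021, 0.0549]
orientation: [[0.02, 1.0, 0.0], [1.0, -0.02, 0.001], [0.001, 0.0, -1.0]]
ft_force: [1.7, 3.8, 2.4]
gripper_width: 0.223
gripper_force: 49.2
```

Request:
carry_out(translation=[[0, -0.003, 0], [0, -0.006, 0]], delta_rot=[[0, 0, 0], [0, 0, 0]], jaw=[10, 10])

```text
time: 12.75
tool_pos: [0.5429, -0.1021, 0.0549]
orientation: [[0.019, 1.0, 0.0], [1.0, -0.019, 0.003], [0.003, 0.0, -1.0]]
ft_force: [1.2, 8.0, 3.3]
gripper_width: 0.223
gripper_force: 49.2
```

Request:
carry_out(translation=[[0.001, 0.003, 0], [0.001, 0.003, -0.008], [0.001, 0.003, -0.008]], delta_rot=[[0, 0, 0], [0, 0, 0], [0, 0, 0]], jaw=[10, 10, 10])

```text
time: 13.12
tool_pos: [0.5434, -0.1021, 0.0537]
orientation: [[0.019, 1.0, 0.0], [1.0, -0.019, 0.001], [0.001, 0.0, -1.0]]
ft_force: [-0.7, 5.7, 7.4]
gripper_width: 0.219
gripper_force: 49.9
```

Request:
carry_out(translation=[[0, 0, -0.006], [0, 0, -0.012], [0, 0, -0.012]], delta_rot=[[0, 0, 0], [0, 0, 0], [0, 0, 0]], jaw=[10, 10, 10])

```text
time: 13.5
tool_pos: [0.5439, -0.102, 0.0514]
orientation: [[0.019, 1.0, 0.001], [1.0, -0.019, 0.001], [0.001, 0.001, -1.0]]
ft_force: [-0.4, 5.6, 12.4]
gripper_width: 0.22
gripper_force: 50.2
```

Request:
carry_out(translation=[[0, 0, -0.004], [0, 0, -0.008], [0, 0, -0.008]], delta_rot=[[0, 0, 0], [0, 0, 0], [0, 0, 0]], jaw=[10, 10, 10])

```text
time: 13.88
tool_pos: [0.5439, -0.102, 0.0492]
orientation: [[0.019, 1.0, 0.001], [1.0, -0.019, 0.001], [0.001, 0.001, -1.0]]
ft_force: [-0.1, 6.5, 11.4]
gripper_width: 0.223
gripper_force: 50.0
```

Request:
carry_out(translation=[[0, 0, -0.004], [0, 0, -0.008], [0, 0, -0.008]], delta_rot=[[0, 0, 0], [0, 0, 0], [0, 0, 0]], jaw=[10, 10, 10])

```text
time: 14.25
tool_pos: [0.5437, -0.102, 0.0467]
orientation: [[0.019, 1.0, 0.001], [1.0, -0.019, 0.001], [0.001, 0.001, -1.0]]
ft_force: [0.6, 5.5, 6.8]
gripper_width: 0.222
gripper_force: 49.7
```

Request:
carry_out(translation=[[0, 0, -0.004], [0, 0, -0.008], [0, 0, -0.008]], delta_rot=[[0, 0, 0], [0, 0, 0], [0, 0, 0]], jaw=[10, 10, 10])

```text
time: 14.62
tool_pos: [0.5434, -0.1019, 0.0442]
orientation: [[0.018, 1.0, 0.001], [1.0, -0.018, 0.002], [0.002, 0.001, -1.0]]
ft_force: [0.3, 6.4, 3.5]
gripper_width: 0.225
gripper_force: 49.4
```

Request:
carry_out(translation=[[0, 0, -0.004], [0, 0, -0.008], [0, 0, -0.008]], delta_rot=[[0, 0, 0], [0, 0, 0], [0, 0, 0]], jaw=[10, 10, 10])

```text
time: 15.0
tool_pos: [0.543, -0.102, 0.0415]
orientation: [[0.019, 1.0, 0.0], [1.0, -0.019, 0.002], [0.002, 0.0, -1.0]]
ft_force: [2.0, 5.4, 0.7]
gripper_width: 0.221
gripper_force: 49.0
```

Request:
carry_out(translation=[[0, 0, -0.004], [0, 0, -0.008], [0, 0, -0.008]], delta_rot=[[0, 0, 0], [0, 0, 0], [0, 0, 0]], jaw=[10, 10, 10])

```text
time: 15.38
tool_pos: [0.5429, -0.102, 0.0393]
orientation: [[0.019, 1.0, -0.0], [1.0, -0.019, 0.002], [0.002, -0.0, -1.0]]
ft_force: [2.7, 5.2, -0.6]
gripper_width: 0.224
gripper_force: 49.1
```

Request:
carry_out(translation=[[0.002, 0, -0.004], [0.002, 0, -0.004]], delta_rot=[[0, 0, 0], [0, 0, 0]], jaw=[10, 10])

```text
time: 15.62
tool_pos: [0.543, -0.1021, 0.0387]
orientation: [[0.019, 1.0, -0.001], [1.0, -0.019, 0.002], [0.002, -0.001, -1.0]]
ft_force: [0.7, 5.3, 3.1]
gripper_width: 0.224
gripper_force: 49.4
```

Request:
carry_out(translation=[[0, 0, -0.004], [0, 0, -0.004]], delta_rot=[[0, 0, 0], [0, 0, 0]], jaw=[10, 10])

```text
time: 15.88
tool_pos: [0.543, -0.102, 0.0386]
orientation: [[0.019, 1.0, -0.001], [1.0, -0.019, 0.001], [0.001, -0.001, -1.0]]
ft_force: [-2.3, 6.5, 10.3]
gripper_width: 0.224
gripper_force: 50.1
```

Request:
carry_out(translation=[[0, 0, 0.005], [0, 0, 0.005], [0, 0, 0.005], [0, 0, 0.005], [0, 0, 0.005], [0, 0, 0.08], [0, 0, 0.25], [0, 0, 0.5], [0, 0.1, 0.7], [0, 0.2, 0.8], [0, 0.2, 0.8]], delta_rot=[[0, 0, 0], [0, 0, 0], [0, 0, 0], [0, 0, 0], [0, 0, 0], [0, 0, 0], [0, 0, 0], [0, 0, 0], [0, 0, 0], [0, 0, 0], [0, 0, 0]], jaw=[10, 50, 50, 50, 50, 50, 50, 50, 50, 50, 50])

```text
time: 17.25
tool_pos: [0.5453, -0.0511, 0.2417]
orientation: [[0.016, 1.0, 0.007], [1.0, -0.016, -0.0], [-0.0, 0.007, -1.0]]
ft_force: [0.0, -0.6, -0.3]
gripper_width: 0.503
gripper_force: 0.0
```

Run:
```python
from look import *
C,im=look("w5",[("rail",0),("fuse_center",.054)])
T=get_image("top"); S=get_image("side")
for c in("side","wrist"):
  K=C if c=="wrist" else None
  for r in mark_of(c,"fuse_center")[:1]: print(c,r["confidence"],atz(c,r["point"],.054,K))
  for r in find_in(c,"cover")[:1]: print(c,"cover",r)
a=cv2.resize(im,(480,300)); b=cv2.resize(S[60:240,230:370],(300,386),interpolation=2)
cv2.imwrite("pics/m5.png",np.hstack([cv2.copyMakeBorder(a,0,86,0,0,0),b]))
```

```text
[[ 0.9998  0.0171 -0.0034  0.5452]
 [-0.0156  0.9627  0.2703  0.0177]
 [ 0.0079 -0.2702  0.9628  0.3851]] 329.571801399312
rail [201.5 316.1] 0.63 [ 0.5418 -0.1013  0.    ]
fuse_center [215.8 318.5] 0.84 [ 0.5446 -0.1006  0.054 ]
17.4 [ 0.5426 -0.0551  0.237 ]
side 0.8 [ 0.542  -0.1023  0.054 ]
side cover {'box': [261.3, 79.7, 44.2, 69.2], 'confidence': 0.64}
wrist 0.84 [ 0.5446 -0.1006  0.054 ]
wrist cover {'box': [291.8, 270.3, 49.3, 76.7], 'confidence': 0.98}
```

View pics/m5.png

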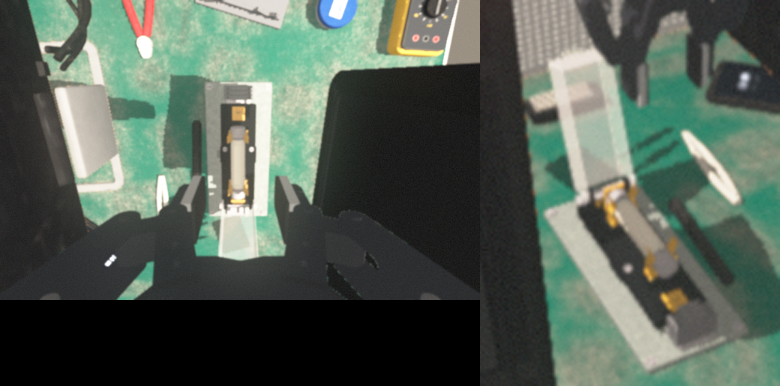

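Request:
carry_out(translation=[[0, -0.2, 0], [0, -0.4, 0], [-0.004, -0.6, 0], [-0.008, -0.8, 0], [-0.008, -0.905, 0], [-0.008, -0.905, -0.1], [-0.008, -0.905, -0.3], [-0.008, -0.905, -0.4], [-0.008, -0.905, -0.4], [-0.008, -0.905, -0.4]], delta_rot=[[0, 0, 0], [0, 0, 0], [0, 0, 0], [0, 0, 0], [0, 0, 0], [0, 0, 0], [0, 0, 0], [0, 0, 0], [0, 0, 0], [0, 0, 0]], jaw=[0, 0, 0, 0, 0, 0, 0, 0, 0, 0])

```text
time: 18.95
tool_pos: [0.5424, -0.2804, 0.139]
orientation: [[0.02, 1.0, 0.002], [1.0, -0.02, -0.001], [-0.001, 0.002, -1.0]]
ft_force: [0.1, -0.7, 1.0]
gripper_width: 0.003
gripper_force: 0.0
```

Request:
carry_out(translation=[[0, 0.09, 0], [0, 0.17, 0.01], [0, 0.25, 0.03], [0.002, 0.332, 0.049], [0.003, 0.37, 0.065], [0.004, 0.414, 0.075], [0.004, 0.455, 0.072], [0.005, 0.496, 0.065], [0.005, 0.535, 0.052], [0.006, 0.573, 0.037], [0.006, 0.573, 0.037]], delta_rot=[[0, 0, 0], [0, 0, 0], [0, 0, 0], [0, 0, 0], [0, 0, 0], [0, 0, 0], [0, 0, 0], [0, 0, 0], [0, 0, 0], [0, 0, 0], [0, 0, 0]], jaw=[0, 0, 0, 0, 0, 0, 0, 0, 0, 0, 0])

```text
time: 20.32
tool_pos: [0.5427, -0.1354, 0.1465]
orientation: [[0.018, 1.0, -0.001], [1.0, -0.018, 0.001], [0.001, -0.001, -1.0]]
ft_force: [0.1, 0.1, 0.1]
gripper_width: -0.0
gripper_force: 0.0
```

Run:
```python
from look import *
im=get_image("wrist"); S=get_image("side")
a=cv2.resize(im,(480,300)); b=cv2.resize(S[60:240,230:370],(300,386),interpolation=2)
cv2.imwrite("pics/m6.png",np.hstack([cv2.copyMakeBorder(a,0,86,0,0,0),b]))
```

```text
(no output)
```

View pics/m6.png

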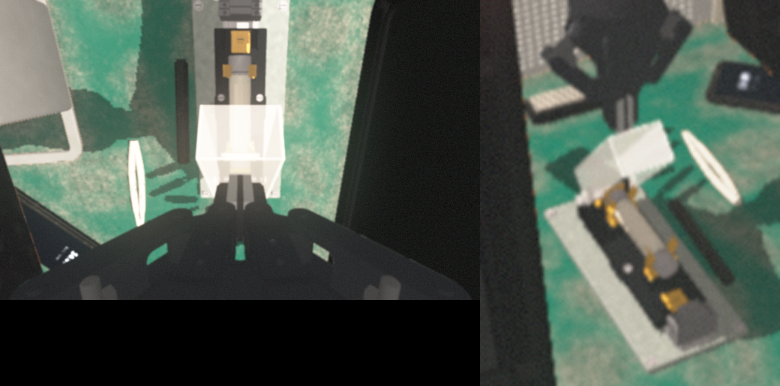

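Request:
carry_out(translation=[[0, 0.036, -0.02], [0, 0.07, -0.041], [0, 0.1, -0.068], [0, 0.132, -0.096], [0, 0.157, -0.13], [0, 0.18, -0.162], [0, 0.195, -0.19], [0, 0.206, -0.217], [0, 0.214, -0.24], [0, 0.22, -0.26], [0, 0.22, -0.26]], delta_rot=[[0, 0, 0], [0, 0, 0], [0, 0, 0], [0, 0, 0], [0, 0, 0], [0, 0, 0], [0, 0, 0], [0, 0, 0], [0, 0, 0], [0, 0, 0], [0, 0, 0]], jaw=[0, 0, 0, 0, 0, 0, 0, 0, 0, 0, 0])

```text
time: 21.8
tool_pos: [0.5426, -0.0819, 0.0816]
orientation: [[0.02, 1.0, -0.001], [1.0, -0.02, -0.0], [-0.0, -0.001, -1.0]]
ft_force: [-0.2, 0.1, -0.9]
gripper_width: -0.005
gripper_force: 0.0
```

Request:
carry_out(translation=[[0, 0, -0.006], [0, 0, -0.012], [0, 0, -0.012]], delta_rot=[[0, 0, 0], [0, 0, 0], [0, 0, 0]], jaw=[0, 0, 0])

```text
time: 22.18
tool_pos: [0.5432, -0.0819, 0.08]
orientation: [[0.02, 1.0, 0.0], [1.0, -0.02, -0.001], [-0.001, 0.0, -1.0]]
ft_force: [-1.8, -0.1, 5.8]
gripper_width: -0.003
gripper_force: 2.9
```

Request:
carry_out(translation=[[0, 0, -0.005], [0, 0, -0.005]], delta_rot=[[0, 0, 0], [0, 0, 0]], jaw=[0, 0])

```text
time: 22.42
tool_pos: [0.5433, -0.0819, 0.0798]
orientation: [[0.021, 1.0, 0.0], [1.0, -0.021, -0.001], [-0.001, 0.0, -1.0]]
ft_force: [-4.8, 0.5, 12.7]
gripper_width: -0.001
gripper_force: 6.4
```

Request:
carry_out(translation=[[0, 0, 0.05], [0, 0, 0.25], [0, 0, 0.5], [0, 0.1, 0.75], [0, 0.2, 0.8], [0, 0.2, 0.8], [0, 0.2, 0.8]], delta_rot=[[0, 0, 0], [0, 0, 0], [0, 0, 0], [0, 0, 0], [0, 0, 0], [0, 0, 0], [0, 0, 0]], jaw=[0, 0, 0, 0, 0, 0, 0])

```text
time: 23.3
tool_pos: [0.5424, -0.033, 0.2769]
orientation: [[0.021, 1.0, -0.002], [1.0, -0.021, -0.001], [-0.001, -0.002, -1.0]]
ft_force: [0.4, -0.3, -0.3]
gripper_width: 0.007
gripper_force: 0.0
```

Run:
```python
from look import *
im=get_image("wrist"); S=get_image("side")
a=cv2.resize(im[80:330,220:420],(320,400),interpolation=2); b=cv2.resize(S[100:240,240:370],(372,400),interpolation=2)
cv2.imwrite("pics/m7.png",np.hstack([a,b]))
```

```text
(no output)
```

View pics/m7.png

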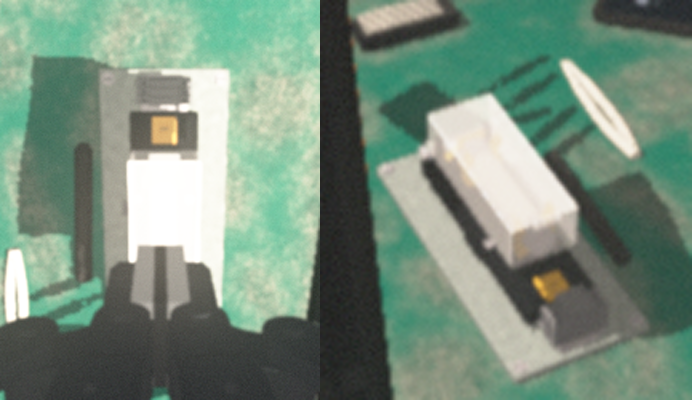

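The cover lies flat over the fuse in both views, the press met rigid resistance at z = 0.080 m (its shut height), and the arm is clear. I'm handing the job in.

```bash
python3 -c "
from bench import *
print(finish_job())"
```

```text
the job is handed in; nothing more can be done
None
```

The long fuse is home at the stop and snapped into both clips, and the cover is shut over it; I handed the job in at about 23 s, but no verdict came back, so I can't say it passed the judging.

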